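# Pop the battery hatch of a bench unit

## Robot

A 7-joint arm with a two-finger parallel gripper is mounted at the origin on the work surface. World frame = base frame: x ahead of the robot, y to its left, z up, the work surface at z = 0. Lengths are in m, angles in degrees, forces in N, time in s.
With the tool pointing down it reaches from about 0.4 to 0.9 m from the base axis. Payload 5.5 kg.
Tool frame: the origin (TCP) lies between the finger pads; the fingertips stand 25 mm ahead of it and the grasp point (between the pads) lies 6 mm ahead of it; z points along the fingers, y is the line along which they close (so a half turn about z gives the same grasp; the last joint's range is limited). The gripper opens to 92 mm and grips with 3 to 60 N. Pads are 19 mm wide; open, the fingers measure 130 mm over their backs; the gripper's body (75 mm by 190 mm) begins 47 mm behind the grasp point.
Start: joints at [80.283, 28.699, -24.465, 88.831, 12.651, 65.22, -12.049], TCP at [0.273, -0.59, 0.212] pointing down, gripper open.
Joint ranges: [-164.97, 164.97], [-17.58, 116.51], [-87.97, 89.64], [11.32, 138.91], [-80.73, 260.73], [10.89, 115.49], [-147.41, 147.41]. Speed limits (degrees/s): [147.25, 147.25, 180, 180, 180, 180, 180].

## Interface

Orientations are given as [roll, pitch, yaw] about the fixed x, y, z axes, in that order (R = Rz(yaw) Ry(pitch) Rx(roll)).
In Python, from rig import env gives the robot as it stands.
- The arm moves only by the shell command python3 -m inch 'ROWS' [OPENING] [FORCE]. ROWS is JSON, a list of rows, each an object of numbers: "dx", "dy", "dz": the shift along the world's x, y, z as a fraction of full scale; "ax", "ay", "az": the turn, a rotation vector about the world's x, y, z as a fraction of full scale. In form: [{"dx": .., "dy": .., "dz": .., "ax": .., "ay": .., "az": ..}, ...]. A call has 1 to 5 rows; each row is the pose to reach, as a shift and turn from the pose commanded when the call began, turning the shorter way round; what a row does not reach only later rows make up. Full scale, the value 1, is 1 m for a shift and 180 degrees for a turn. A row lasts 1/8 s, in which the tool goes at most 62.5 mm and 10.7 degrees, less where a joint would pass 70% of its speed; a pose out of reach is approached as far as the arm can. A call with a number of a shift or a turn outside -1 to 1 is refused whole. A call with a gripper value outside its range is refused whole. OPENING is the opening, from -1 (shut) to 1 (fully open), so that 0 is half open, set as the call begins (- or left out, the last holds). The fingers move at their own pace and stop on an object; FORCE is the grip in N (left out, the last holds). Time passes only in rows, so rows that repeat a pose let the fingers close. It gives the time, the measured TCP pose, the force, the opening and the grip force at its end, in the units of the state.
- env.read_state(): the state, without advancing time (a new reading comes with each control period).
- env.read_camera(name): name is "scene" or "top" or "wrist"; returns the picture (480x640x3 uint8, red, green, blue); there is no depth.
- env.calibration(name): a dict with "fx", "fy", "cx", "cy" (pixels), "R" (3x3) and "t" (3): a world point X has camera coordinates R X + t. Camera axes: x right, y down, z forward; pixel columns grow to the right and rows downward; lengths in m; the calibration is good to about 2 mm. A picture is of the moment at which its call begins: read the wrist's pose just before it. calibration takes no time and is no camera call; for the wrist camera it gives the pose at the moment of the call.
- env.finish_job(): hands the job in; it is judged then, once.
Trained networks look in the newest picture that a camera, given by its name, has taken for a name from the list of things; names that differ only in an ending like _2 or _b are one class to them, and where a whole thing is asked for, a point or a joint stands for the part that bears it (a point fixed in the world has none). Each returns a list of dicts, best first, with "score" (0 to 1); they miss things now and then, are a little off and sometimes report something else, mostly with a low value. They report only what shows in the picture. A call takes as long as a camera call.
- env.look_for(camera, thing): "position" ([column, row] in pixels, amid what is visible of it).
The state is a dict: "t": time; "joint_positions": joint angles; "qvel": joint speeds; "joint_efforts": joint torques, N m; "tool_pos": TCP position; "orientation": TCP orientation; "force": force on the tool from outside, world axes, zero at the start; "torque": the same for the moment, N m; "grip_width": finger opening in m; "grasp_force": force on a finger pad.
Only numpy, scipy, OpenCV 4.12 (cv2) and the standard library are available. Lean on these libraries where they do the work, as an engineer would, in place of code of your own. Each camera call takes 0.05 s, during which the arm holds its last target. There are 200 camera calls.

## Task

The red hatch on the battery unit is held shut by a push-push latch: with a fingertip, press gently once on the raised black pad at its free edge, all the way in until the catch lets go, then draw back clear so that it springs fully open, and watch it for two seconds, untouched, to be sure that it stays open. Do not push the hatch down again once it has popped, leave the blue fuse hatch alone and shut, and do not lift, shove or tip the units or disturb the other things on the bench.

Things in the scene. Friction and masses are not known exactly. Their poses are not given: they have to be found in the camera images.
- battery_unit: Grey instrument box with the RED hatch (four battery cells inside). 140 x 120 x 62 mm, loose, 0.6 to 1.1 kg. Origin: centre of its underside; x points from its front (dark window, two lamps) to the hinge at the back, y along the hinge. Hatch: plate 106 x 96 x 6 mm, upper face at z = 70 mm, hinged along y at x = 52, z = 66 mm. It may be the left or the right unit.
- fuse_unit: Grey instrument box, the same but with the BLUE hatch (fuses inside). Leave it alone. 140 x 120 x 62 mm, loose, 0.6 to 1.1 kg. Origin: centre of its underside; x points from its front (dark window, two lamps) to the hinge at the back, y along the hinge. Hatch: plate 106 x 96 x 6 mm, upper face at z = 70 mm, hinged along y at x = 52, z = 66 mm. 
- battery_hatch (a joint): Angle (rad) of the red hatch. About 0 (up to 0.02) = shut, latched; positive = front edge swings up; 0.75 = fully open stop; -0.07 = hard stop, pad 6 mm in. Push-push latch: pressing the pad in by 4 mm or more (below -0.04) against 2 to 5 N trips it; let go, a spring lifts it to 0.75 in 1 s and holds it, the edge then 75 mm higher, pushing on a finger with under 3 N. A shorter press leaves it latched; pushing it fully down again usually re-latches.
- fuse_hatch (a joint): Angle (rad) of the blue hatch. About 0 (up to 0.02) = shut, latched; positive = front edge swings up; 0.75 = fully open stop; -0.07 = hard stop, pad 6 mm in. Push-push latch: pressing the pad in by 4 mm or more (below -0.04) against 2 to 5 N trips it; let go, a spring lifts it to 0.75 in 1 s and holds it, the edge then 75 mm higher, pushing on a finger with under 3 N. A shorter press leaves it latched; pushing it fully down again usually re-latches.
- battery_hatch_pad: The raised black press pad (22 mm along unit x, 34 mm along unit y, 10 mm tall) near the free edge of the red hatch, fixed to it. Origin: centre of the pad's top face. Shut: 80 mm above the bench, 38 mm in front of the unit's centre (its x = -38 mm, y = 0). Axes as the unit's when shut.
- glue_bottle: White bottle with red cap, 40 mm across, 90 mm high, standing upright, in the gap between the units, near their fronts; bystander. Origin: centre of its underside.
- screwdriver: Screwdriver 190 mm long lying along its x on the left of the bench; bystander. Origin: under its middle.
- spare_pack: Green battery pack 70 x 45 x 30 mm lying in the gap between the units; bystander. Origin: centre of its underside.
- carton: Brown cardboard carton 120 x 85 x 45 mm on the right of the bench; bystander. Origin: centre of its underside.

How it is judged:
By the outcome, as a careful person would: the job done as asked, in the order asked, and still so for the second after the job is handed in, with the robot touching nothing.
It also fails if it takes over 35 s, if anything falls off the work surface, if the arm or the gripper's body presses on something with over 40 N, if the wrist force passes 120 N, or if a joint passes its speed limit or range.

## Working session

There is one attempt and no reset: what is moved stays moved. The work goes in short steps, Python scripts to look and compute and a shell command to move; the robot and the scene stay as the last step left them, time stands still between calls to the robot, and variables do not carry over. Pictures are saved under pics/ and viewed, at most 10 in all, crops included, and the job is handed in when it is done.

```bash
mkdir -p pics; cat > h.py <<'E'
import numpy as np, cv2
from rig import env
def ray(c,px):
    k=env.calibration(c);R=np.array(k["R"]);t=np.array(k["t"])
    d=R.T@np.array([(px[0]-k["cx"])/k["fx"],(px[1]-k["cy"])/k["fy"],1]);return -R.T@t,d/np.linalg.norm(d)
def atz(c,px,z):
    o,d=ray(c,px);return o+d*(z-o[2])/d[2]
def tri(rs):
    A=0;b=0
    for o,d in rs:
        P=np.eye(3)-np.outer(d,d);A=A+P;b=b+P@o
    return np.linalg.solve(A,b)
def save(im,n): cv2.imwrite("pics/"+n,cv2.cvtColor(im,cv2.COLOR_RGB2BGR))
E
python3 - <<'E'
from h import *
np.set_printoptions(precision=4,suppress=True)
s=env.read_state();print(s["t"],s["tool_pos"],s["orientation"],s["force"],s["grip_width"])
ims=[]
R={}
for c in("scene","top"):
    im=env.read_camera(c);save(im,c+"0.png")
    for n in("battery_hatch_pad","battery_unit","fuse_unit","glue_bottle","spare_pack"):
        r=env.look_for(c,n)[:2];print(c,n,[(np.round(a["position"]),round(a["score"],2)) for a in r])
        if r:R[c,n]=r[0]["position"]
n="battery_hatch_pad"
for c in("scene","top"):
    if (c,n) in R: print(c,atz(c,R[c,n],.08))
if len([k for k in R if k[1]==n])==2: print(tri([ray(c,R[c,n]) for c in("scene","top")]))
E
```

```text
0.0 [ 0.2723 -0.5894  0.2112] [-179.8912   -0.0048   24.7988] [-0.4507  0.1336  0.2437] 0.09178323435487208
scene battery_hatch_pad [(array([299., 181.]), 0.42)]
scene battery_unit [(array([283., 201.]), 0.68)]
scene fuse_unit [(array([390., 296.]), 0.6)]
scene glue_bottle [(array([354., 228.]), 0.61), (array([286., 187.]), 0.36)]
scene spare_pack [(array([268., 276.]), 0.55)]
top battery_hatch_pad [(array([388., 263.]), 0.44)]
top battery_unit [(array([390., 252.]), 0.7)]
top fuse_unit [(array([256., 266.]), 0.74)]
top glue_bottle [(array([325., 284.]), 0.68), (array([389., 265.]), 0.65)]
top spare_pack [(array([326., 194.]), 0.97)]
scene [ 0.5122 -0.1358  0.08  ]
top [ 0.5089 -0.1387  0.08  ]
[ 0.5099 -0.1395  0.0746]
```

View pics/scene0.png

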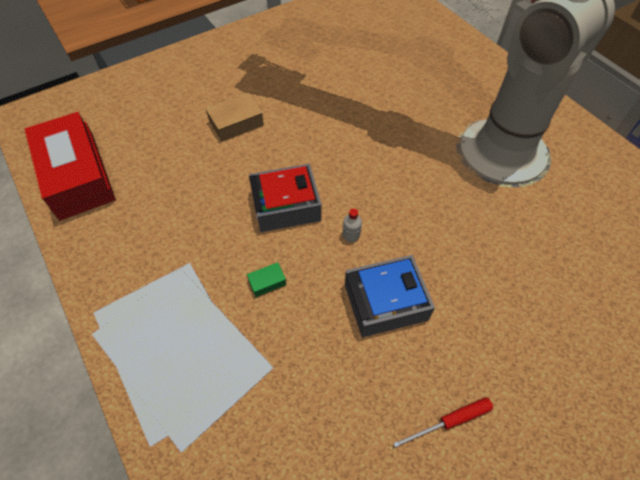

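View pics/top0.png

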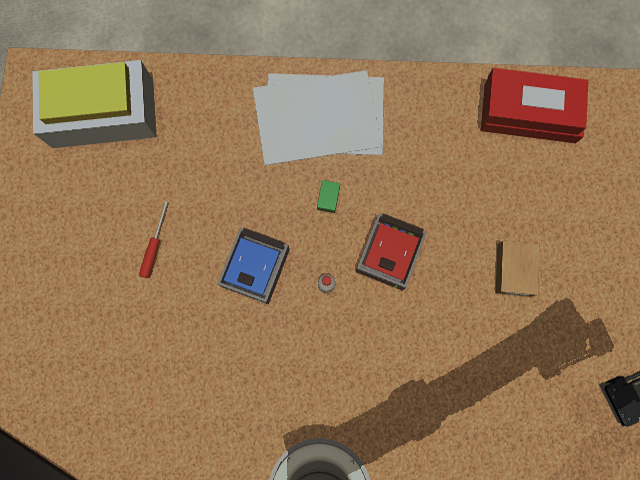

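The red unit is on the right, with its pad at scene (301,182) and top (388,264). Its front faces the robot and its yaw is about -20°. The bottle stands at top (326,283), well clear. I'll move above the pad with the fingers shut.

```bash
python3 -m inch '[{"dx":0.06,"dy":0.11,"dz":0.06,"az":-0.06},{"dx":0.12,"dy":0.22,"dz":0.06,"az":-0.12},{"dx":0.17,"dy":0.33,"dz":0.06,"az":-0.18},{"dx":0.21,"dy":0.40,"dz":0.06,"az":-0.25},{"dx":0.21,"dy":0.40,"dz":0.06,"az":-0.25}]' -1 10
python3 -m inch '[{"dx":0,"dy":0,"dz":0},{"dx":0,"dy":0,"dz":0},{"dx":0,"dy":0,"dz":0},{"dx":0,"dy":0,"dz":0}]'
python3 - <<'E'
from h import *
np.set_printoptions(precision=4,suppress=True)
s=env.read_state();print(s["t"],s["tool_pos"],s["orientation"],s["force"],s["grip_width"])
im=env.read_camera("wrist");save(im,"w1.png")
r=env.look_for("wrist","battery_hatch_pad")[:2];print(r)
if r: print(atz("wrist",r[0]["position"],.08))
E
```

```text
0.6 [ 0.2726 -0.59    0.2122] [-179.999    -0.0018   24.8001] [ 0.2465  0.3168 -0.4655] 0.09164144402756152
[]schema error: expected keys dx, dy, dz, ax, ay, az
schema error: expected keys dx, dy, dz, ax, ay, az
```

View pics/w1.png

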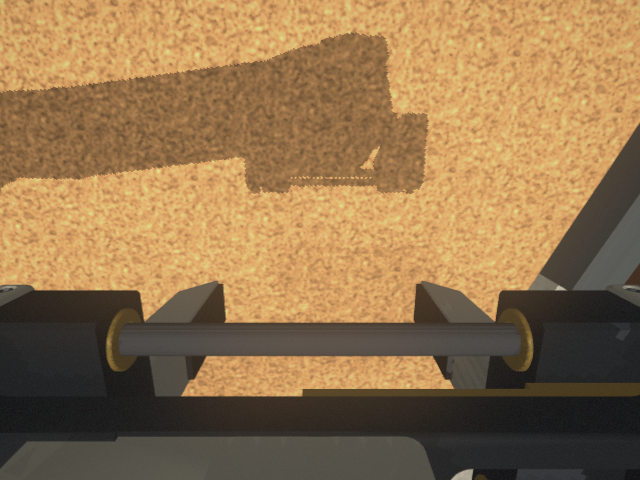

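The move was refused because all six keys are needed, so the wrist picture shows only the bench and the open fingers. The camera sits off to one side and looks down past the fingers. I'll resend the move with every key.

```bash
python3 -m inch '[{"dx":0.05,"dy":0.1,"dz":0.06,"ax":0,"ay":0,"az":-0.06},{"dx":0.1,"dy":0.2,"dz":0.06,"ax":0,"ay":0,"az":-0.12},{"dx":0.14,"dy":0.3,"dz":0.06,"ax":0,"ay":0,"az":-0.18},{"dx":0.17,"dy":0.39,"dz":0.06,"ax":0,"ay":0,"az":-0.25},{"dx":0.17,"dy":0.39,"dz":0.06,"ax":0,"ay":0,"az":-0.25}]' -1 10
python3 -c "
from rig import env;s=env.read_state();print(s['t'],s['tool_pos'],s['orientation'],s['grip_width'])"
```

```text
t: 1.32
tool_pos: [0.3974, -0.3122, 0.2659]
orientation: [180.0, -0.1, -20.4]
force: [0.9, 0.1, 0.4]
grip_width: 0.0463
grasp_force: 0.0
1.325 [ 0.39743434 -0.31219758  0.2659493 ] [ 1.79960267e+02 -6.32039525e-02 -2.03638228e+01] 0.04628756589403369
```

```bash
python3 -m inch '[{"dx":0.02,"dy":0.06,"dz":0,"ax":0,"ay":0,"az":0},{"dx":0.03,"dy":0.08,"dz":0,"ax":0,"ay":0,"az":0},{"dx":0.03,"dy":0.08,"dz":0,"ax":0,"ay":0,"az":0},{"dx":0.03,"dy":0.08,"dz":0,"ax":0,"ay":0,"az":0},{"dx":0.03,"dy":0.08,"dz":0,"ax":0,"ay":0,"az":0}]'
python3 - <<'E'
from h import *
np.set_printoptions(precision=4,suppress=True)
im=env.read_camera("wrist");save(im,"w2.png")
r=env.look_for("wrist","battery_hatch_pad")[:2];print(r)
if r: print(atz("wrist",r[0]["position"],.08))
s=env.read_state();print(s["t"],s["tool_pos"],s["orientation"])
k=env.calibration("wrist");print(np.array(k["R"]),-np.array(k["R"]).T@k["t"])
E
```

```text
t: 1.95
tool_pos: [0.4259, -0.2357, 0.2652]
orientation: [180.0, 0.0, -20.4]
force: [-0.5, 0.1, 0.2]
grip_width: 0.0007
grasp_force: 0.0
[{'position': [197.3, 175.2], 'score': 0.9}, {'position': [194.2, 136.0], 'score': 0.63}]
[ 0.5095 -0.1368  0.08  ]
2.05 [ 0.4262 -0.2353  0.2652] [-180.        0.0136  -20.3395]
[[-0.3487 -0.9372  0.0006]
 [-0.9015  0.3356  0.2733]
 [-0.2564  0.0948 -0.9619]] [ 0.4961 -0.2601  0.4375]
```

View pics/w2.png

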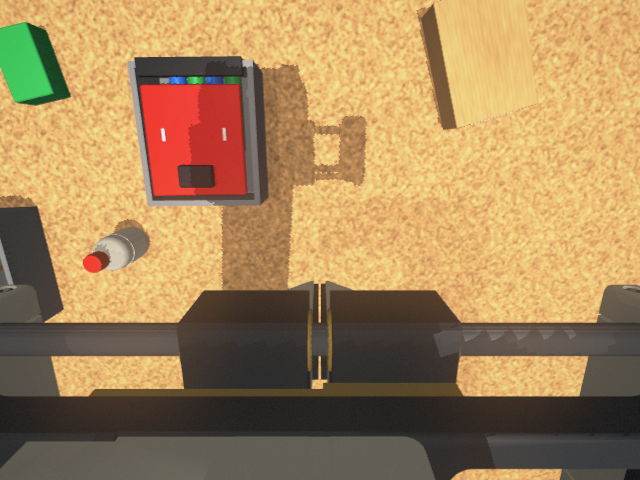

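The wrist view shows the red hatch shut with its pad at (197,175), and its edges run along the image rows, so unit yaw is about -20.4° and already aligned. I'll move closer for a second view.

```bash
python3 -m inch '[{"dx":0.03,"dy":0.05,"dz":-0.03,"ax":0,"ay":0,"az":0},{"dx":0.045,"dy":0.08,"dz":-0.07,"ax":0,"ay":0,"az":0},{"dx":0.045,"dy":0.08,"dz":-0.07,"ax":0,"ay":0,"az":0},{"dx":0.045,"dy":0.08,"dz":-0.07,"ax":0,"ay":0,"az":0}]'
python3 - <<'E'
from h import *
np.set_printoptions(precision=4,suppress=True)
im=env.read_camera("wrist");save(im,"w3.png")
r=env.look_for("wrist","battery_hatch_pad")[:2];print(r)
s=env.read_state();print(s["t"],s["tool_pos"],s["orientation"])
p=r[0]["position"];print(atz("wrist",p,.08))
k=env.calibration("wrist")
R2=np.array([[-0.3487,-0.9372,0.0006],[-0.9015,0.3356,0.2733],[-0.2564,0.0948,-0.9619]])
d=R2.T@np.array([(197.3-k["cx"])/k["fx"],(175.2-k["cy"])/k["fy"],1]);d/=np.linalg.norm(d)
w2=(np.array([0.4961,-0.2601,0.4375]),d)
rs=[ray("wrist",p),w2];print("wrist2",tri(rs))
print("all",tri(rs+[ray("scene",(300,181.5)),ray("top",(388,263.5))]))
E
```

```text
t: 2.55
tool_pos: [0.4716, -0.1551, 0.1955]
orientation: [180.0, 0.0, -20.3]
force: [0.2, -0.5, 0.6]
grip_width: 0.0003
grasp_force: 0.0
[{'position': [279.3, 199.5], 'score': 0.77}]
2.65 [ 0.472  -0.1559  0.1963] [179.9587  -0.099  -20.3506]
[ 0.5121 -0.1353  0.08  ]
wrist2 [ 0.5104 -0.133   0.0679]
all [ 0.51   -0.1366  0.0772]
```

View pics/w3.png

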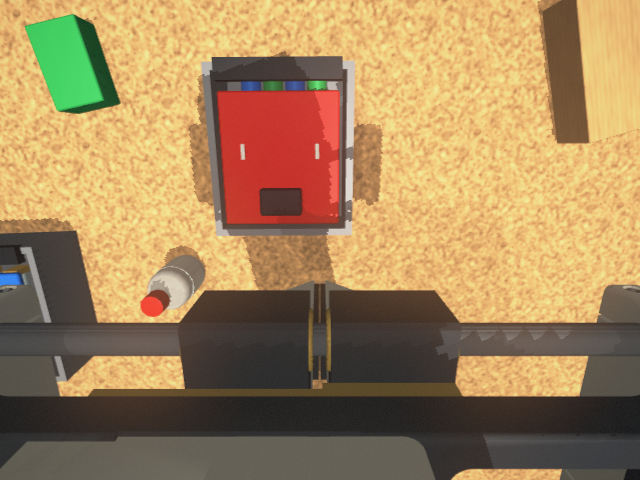

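The pad is at about (281,202), hatch still shut. Triangulated, it lies at (0.510, -0.136, ~0.078), which matches the given 80 mm height. I'll go above it with the fingertips at about z = 0.10.

```bash
python3 -m inch '[{"dx":0.02,"dy":0.01,"dz":-0.02,"ax":0,"ay":0,"az":0},{"dx":0.038,"dy":0.019,"dz":-0.05,"ax":0,"ay":0,"az":0},{"dx":0.038,"dy":0.019,"dz":-0.07,"ax":0,"ay":0,"az":0},{"dx":0.038,"dy":0.019,"dz":-0.07,"ax":0,"ay":0,"az":0},{"dx":0.038,"dy":0.019,"dz":-0.07,"ax":0,"ay":0,"az":0}]'
python3 - <<'E'
from h import *
im=env.read_camera("scene");save(cv2.resize(im[130:260,220:380],None,fx=4,fy=4),"s4.png")
E
```

```text
t: 3.28
tool_pos: [0.5103, -0.1362, 0.1267]
orientation: [180.0, -0.1, -20.3]
force: [0.1, 0.2, 1.0]
grip_width: 0.0001
grasp_force: 0.0
```

View pics/s4.png

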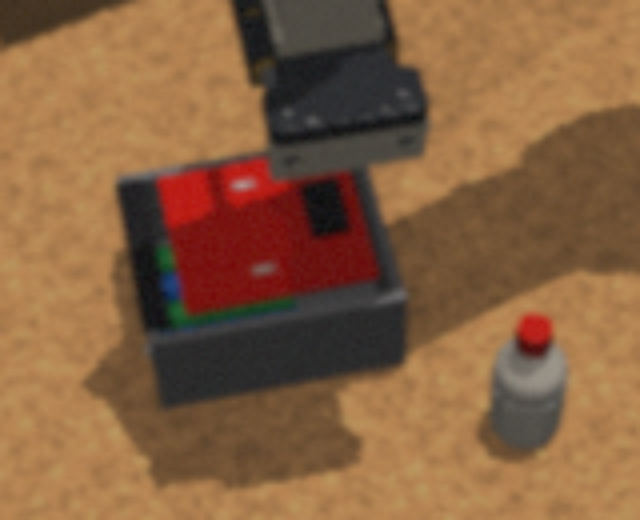

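```bash
python3 - <<'E'
from h import *
k=env.calibration("scene")
def pr(X):
    c=np.array(k["R"])@X+k["t"];return [(k["fx"]*c[0]/c[2]+k["cx"]-220)*4,(k["fy"]*c[1]/c[2]+k["cy"]-130)*4]
for z in(.08,.1017,.1267,.1677,.2): print(z,np.round(pr(np.array([.5103,-.1362,z]))))
print(-np.array(k["R"]).T@k["t"])
im=env.read_camera("wrist");save(im,"w5.png")
E
```

```text
0.08 [318. 202.]
0.1017 [317. 176.]
0.1267 [316. 145.]
0.1677 [313.  91.]
0.2 [311.  46.]
[0.83794832 0.44082066 0.88577655]
```

View pics/w5.png

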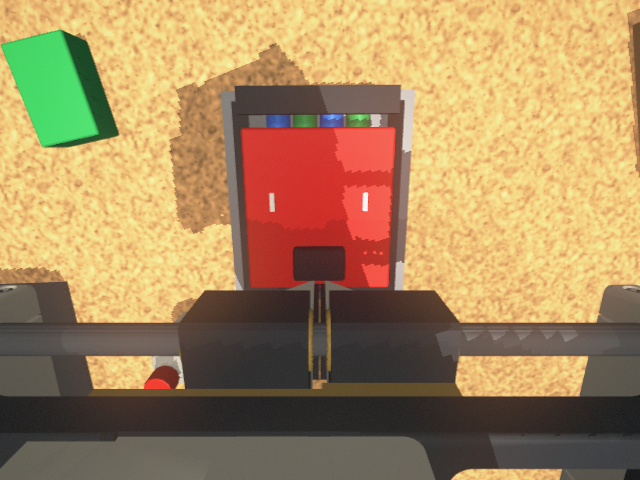

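The near end of the gripper body hides the fingers in the scene view, but their projected tips (317,176) sit over the pad. The wrist view has the pad centred sideways at (319,263). I'll check its fore-aft position while stepping lower.

```bash
python3 - <<'E'
from h import *
print(atz("wrist",(319,263),.08), atz("scene",(220+325/4,130+208/4),.08))
E
python3 -m inch '[{"dx":-0.002,"dy":0.001,"dz":-0.01,"ax":0,"ay":0,"az":0},{"dx":-0.002,"dy":0.001,"dz":-0.014,"ax":0,"ay":0,"az":0},{"dx":-0.002,"dy":0.001,"dz":-0.014,"ax":0,"ay":0,"az":0}]'
```

```text
[ 0.51050838 -0.13475321  0.08      ] [ 0.50939905 -0.13064361  0.08      ]
t: 3.75
tool_pos: [0.5072, -0.1339, 0.1109]
orientation: [180.0, 0.1, -20.2]
force: [0.2, 0.5, 0.1]
grip_width: 0.0007
grasp_force: 0.0
```

```bash
python3 -m inch '[{"dx":0.002,"dy":0,"dz":-0.004,"ax":0,"ay":0,"az":0},{"dx":0.002,"dy":0,"dz":-0.006,"ax":0,"ay":0,"az":0},{"dx":0.002,"dy":0,"dz":-0.006,"ax":0,"ay":0,"az":0}]'
python3 -m inch '[{"dx":0,"dy":0,"dz":-0.002,"ax":0,"ay":0,"az":0},{"dx":0,"dy":0,"dz":-0.002,"ax":0,"ay":0,"az":0}]'
```

```text
t: 4.12
tool_pos: [0.5096, -0.1339, 0.1052]
orientation: [-180.0, 0.0, -20.2]
force: [0.2, -0.3, 0.8]
grip_width: 0.0004
grasp_force: 0.0
t: 4.38
tool_pos: [0.5096, -0.134, 0.1033]
orientation: [180.0, 0.0, -20.2]
force: [0.7, -0.7, -0.2]
grip_width: 0.0004
grasp_force: 0.0
```

```bash
python3 -m inch '[{"dx":0,"dy":0,"dz":-0.002,"ax":0,"ay":0,"az":0},{"dx":0,"dy":0,"dz":-0.002,"ax":0,"ay":0,"az":0}]'
```

```text
t: 4.62
tool_pos: [0.5096, -0.134, 0.1013]
orientation: [180.0, 0.0, -20.2]
force: [-0.5, 0.5, -0.1]
grip_width: 0.0004
grasp_force: 0.0
```

```bash
python3 -m inch '[{"dx":0,"dy":0,"dz":-0.0015,"ax":0,"ay":0,"az":0},{"dx":0,"dy":0,"dz":-0.0015,"ax":0,"ay":0,"az":0}]'; python3 -c "
from rig import env;s=env.read_state();print(s['force'])"
```

```text
t: 4.88
tool_pos: [0.5096, -0.134, 0.0998]
orientation: [180.0, 0.0, -20.2]
force: [1.1, 0.3, -0.1]
grip_width: 0.0002
grasp_force: 0.0
[ 1.0514352   0.2970306  -0.11274803]
```

```bash
python3 - <<'E'
from h import *
a=env.read_camera("wrist")[200:400,200:440]
b=env.read_camera("scene")[150:240,240:330]
save(np.hstack([cv2.resize(a,(480,400)),cv2.resize(b,(320,400))[:,:320]]),"c6.png")
print(env.read_state()["force"])
E
```

```text
[-0.87580135 -0.18465166 -0.46936779]
```

View pics/c6.png

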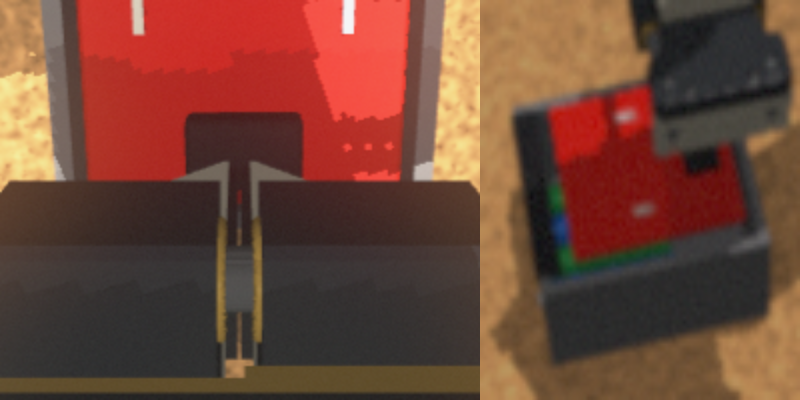

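```bash
python3 - <<'E'
from h import *
np.set_printoptions(precision=4,suppress=True)
k=env.calibration("wrist");R=np.array(k["R"]);t=np.array(k["t"])
s=env.read_state();p=np.array(s["tool_pos"]);print(p,k["fx"])
a=np.radians(-20.3);ux=np.array([np.cos(a),np.sin(a),0])
def pr(X):
    c=R@X+t;return np.round([k["fx"]*c[0]/c[2]+k["cx"],k["fy"]*c[1]/c[2]+k["cy"],c[2]],3)
for z in(.0748,.08): print("tip",pr(np.array([p[0],p[1],z])))
for z in(.07,.075,.08):
    A=atz("wrist",(293,257),z);B=atz("wrist",(351,257),z);print(z,np.linalg.norm(A-B),"centre from far edge",(A+B)/2-.011*ux, "tip-centre along ux",(p-(A+B)/2+.011*ux)@ux)
E
```

```text
[ 0.5097 -0.134   0.0999] 356.4690937127189
tip [320.976 274.062   0.21 ]
tip [321.024 277.252   0.205]
0.07 0.03454891224071969 centre from far edge [ 0.5076 -0.1339  0.07  ] tip-centre along ux 0.0019837702566547354
0.075 0.03369466141145276 centre from far edge [ 0.5091 -0.1344  0.075 ] tip-centre along ux 0.0003716718102588318
0.08 0.032840410582185835 centre from far edge [ 0.5107 -0.1349  0.08  ] tip-centre along ux -0.0012404266361370718
```

The tip is centred on the pad, within about 1 mm, and there is still no force on it. The measured heights (0.074 to 0.077) are a little under nominal, so I'll keep going down in small steps and watch the force.

```bash
for i in 1; do python3 -m inch '[{"dx":0,"dy":0,"dz":-0.001,"ax":0,"ay":0,"az":0},{"dx":0,"dy":0,"dz":-0.001,"ax":0,"ay":0,"az":0}]' | grep -E "pos|force"; done
python3 -m inch '[{"dx":0,"dy":0,"dz":-0.001,"ax":0,"ay":0,"az":0},{"dx":0,"dy":0,"dz":-0.001,"ax":0,"ay":0,"az":0}]'| grep -E "pos|force"
```

```text
tool_pos: [0.5097, -0.134, 0.0988]
force: [0.4, 0.5, -0.0]
grasp_force: 0.0
tool_pos: [0.5096, -0.134, 0.0978]
force: [0.4, -0.3, 0.2]
grasp_force: 0.0
```

```bash
python3 -m inch '[{"dx":0,"dy":0,"dz":-0.001,"ax":0,"ay":0,"az":0},{"dx":0,"dy":0,"dz":-0.001,"ax":0,"ay":0,"az":0}]'| grep -E "pos|force"
python3 -m inch '[{"dx":0,"dy":0,"dz":-0.001,"ax":0,"ay":0,"az":0},{"dx":0,"dy":0,"dz":-0.001,"ax":0,"ay":0,"az":0}]'| grep -E "pos|force"
```

```text
tool_pos: [0.5096, -0.134, 0.0968]
force: [-1.0, -0.1, 0.4]
grasp_force: 0.0
tool_pos: [0.5097, -0.134, 0.0958]
force: [-0.1, -0.4, 0.2]
grasp_force: 0.0
```

```bash
cat > edge.py <<'E'
from h import *
np.set_printoptions(precision=4,suppress=True)
k=env.calibration("wrist");R=np.array(k["R"]);C=-R.T@np.array(k["t"]);im=env.read_camera("wrist");s=env.read_state()
p=np.array(s["tool_pos"]);off=C-p
save(im,"now_%d.png"%round(s["t"]*100))
def pad(im,box):
    c0,c1,r0,r1=box;g=im[r0:r1,c0:c1,0].astype(float)
    m=(g<100).astype(np.uint8);n,l,st,ce=cv2.connectedComponentsWithStats(m);i=1+np.argmax(st[1:,4]);x,y,w,h,_=st[i];return x+c0,y+r0,w,h
L=lambda n:cv2.cvtColor(cv2.imread("pics/"+n),cv2.COLOR_BGR2RGB)
obs=[(L("w3.png"),np.array([.472,-.1555,.196]),(240,325,150,222)),(L("w5.png"),np.array([.5103,-.1362,.1267]),(260,380,225,286)),(im,p,(275,370,235,278))]
rays=[]
for I,tp,b in obs:
    x,y,w,h=pad(I,b);c=tp+off
    f=lambda u,v:(lambda d:d/np.linalg.norm(d))(R.T@np.array([(u-k["cx"])/k["fx"],(v-k["cy"])/k["fy"],1]))
    d=f(x+w/2-.5,y-.5);rays.append((c,d));print((x,y,w,h),"depth from width",.034*k["fx"]/w, "at .08",c+d*(.08-c[2])/d[2])
print("tri far edge",tri(rays),"w3+w5",tri(rays[:2]),"w5+now",tri(rays[1:]))
print(p,s["force"])
E
python3 edge.py
```

```text
(np.int32(260), np.int32(188), np.int32(42), np.int32(28)) depth from width 0.28857021871982014 at .08 [ 0.5205 -0.1392  0.08  ]
(np.int32(293), np.int32(246), np.int32(52), np.int32(35)) depth from width 0.23307594588908548 at .08 [ 0.5214 -0.1387  0.08  ]
(np.int32(292), np.int32(258), np.int32(60), np.int32(20)) depth from width 0.2019991531038741 at .08 [ 0.522  -0.1388  0.08  ]
tri far edge [ 0.52   -0.1382  0.0742] w3+w5 [ 0.5202 -0.1384  0.0753] w5+now [ 0.5169 -0.1371  0.0634]
[ 0.5097 -0.134   0.0959] [-0.2634 -0.4833  0.2025]
```

```bash
python3 - <<'E'
from h import *
k=env.calibration("scene")
def pr(X):
    c=np.array(k["R"])@X+k["t"];return np.round([k["fx"]*c[0]/c[2]+k["cx"],k["fy"]*c[1]/c[2]+k["cy"]],1)
p=np.array([.5097,-.134,0]);a=np.radians(-20.3);ux=np.array([np.cos(a),np.sin(a),0]);uy=np.array([-np.sin(a),np.cos(a),0])
for sx in(-.0375,.0375):
  for sy in(-.095,.095):
    print(sx,sy,pr(p+sx*ux+sy*uy+[0,0,.141]))
for z in (.0748,.0998,.12,.14):print("axis",z,pr(p+[0,0,z]),"finger +y back",pr(p+.019*uy+[0,0,z]))
# block corners: assume points on ux line; bottom corners
A=(290.6,184.9);B=(327.2,178.1)
for z in(.1,.12,.14,.16,.18):
    a_=atz("scene",A,z)-p;b_=atz("scene",B,z)-p;print(z,np.round([a_@ux,a_@uy,b_@ux,b_@uy],3))
E
```

```text
-0.0375 -0.095 [307.7 127.2]
-0.0375 0.095 [327.6 194.7]
0.0375 -0.095 [273.8 132.6]
0.0375 0.095 [290.3 201.3]
axis 0.0748 [300.4 182.6] finger +y back [302.1 189.3]
axis 0.0998 [300.1 175.1] finger +y back [301.8 181.9]
axis 0.12 [299.8 168.9] finger +y back [301.6 175.7]
axis 0.14 [299.5 162.5] finger +y back [301.3 169.4]
0.1 [ 0.025  0.022 -0.055  0.021]
0.12 [ 0.027  0.038 -0.051  0.037]
0.14 [ 0.029  0.054 -0.047  0.053]
0.16 [ 0.031  0.07  -0.042  0.069]
0.18 [ 0.033  0.086 -0.038  0.085]
```

The scene image puts the gripper body's underside near z = 0.185, where the stated geometry gives 0.141. The wrist image likewise puts the visible fingertip ends about 40 mm higher than stated. So the real fingertips are probably well above the nominal tip, which explains why there is no contact. I'll go on down in small steps guarded by force.

```bash
cat > ok.py <<'E'
from rig import env
import sys
s=env.read_state();print(round(s["t"],2),round(s["tool_pos"][2],4),round(s["force"][2],2));sys.exit(abs(s["force"][2])>1.6)
E
python3 -m inch '[{"dx":0,"dy":0,"dz":-0.002,"ax":0,"ay":0,"az":0},{"dx":0,"dy":0,"dz":-0.002,"ax":0,"ay":0,"az":0}]' >/dev/null; python3 ok.py &&
python3 -m inch '[{"dx":0,"dy":0,"dz":-0.002,"ax":0,"ay":0,"az":0},{"dx":0,"dy":0,"dz":-0.002,"ax":0,"ay":0,"az":0}]' >/dev/null; python3 ok.py &&
python3 -m inch '[{"dx":0,"dy":0,"dz":-0.002,"ax":0,"ay":0,"az":0},{"dx":0,"dy":0,"dz":-0.002,"ax":0,"ay":0,"az":0}]' >/dev/null; python3 ok.py &&
python3 -m inch '[{"dx":0,"dy":0,"dz":-0.002,"ax":0,"ay":0,"az":0},{"dx":0,"dy":0,"dz":-0.002,"ax":0,"ay":0,"az":0}]' >/dev/null; python3 ok.py; python3 edge.py | tail -1
```

```text
6.28 0.0937 0.43
6.28 0.0937 0.43
6.28 0.0937 0.43
6.28 0.0937 0.43
[ 0.5096 -0.134   0.0938] [-0.4969 -0.2698  0.2569]False
False
False
False
```

```bash
python3 - <<'E'
from h import *
import glob
a=cv2.cvtColor(cv2.imread(sorted(glob.glob("pics/now_*.png"),key=lambda f:int(f[9:-4]))[-1]),cv2.COLOR_BGR2RGB)[200:400,200:440]
b=env.read_camera("scene")[150:240,240:330]
save(np.hstack([cv2.resize(a,(400,400)),cv2.resize(b,(400,400),interpolation=cv2.INTER_CUBIC)]),"c7.png")
E
```

```text
(no output)
```

View pics/c7.png

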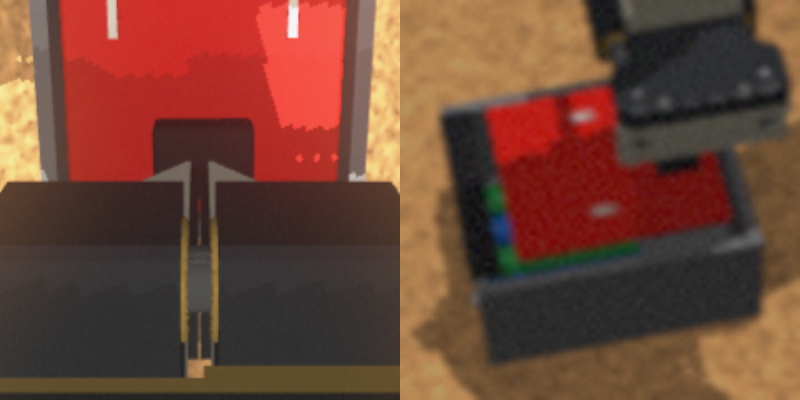

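The hatch is shut, and the body still hides the fingers in the scene view. Only the first step ran because my guard returned the wrong exit type. I'll fix that and continue.

```bash
sed -i 's/sys.exit(abs(s\["force"\]\[2\])>1.6)/sys.exit(int(abs(s["force"][2])>1.6))/' ok.py
python3 -m inch '[{"dx":0,"dy":0,"dz":-0.002,"ax":0,"ay":0,"az":0},{"dx":0,"dy":0,"dz":-0.002,"ax":0,"ay":0,"az":0}]' >/dev/null; python3 ok.py &&
python3 -m inch '[{"dx":0,"dy":0,"dz":-0.002,"ax":0,"ay":0,"az":0},{"dx":0,"dy":0,"dz":-0.002,"ax":0,"ay":0,"az":0}]' >/dev/null && python3 ok.py &&
python3 -m inch '[{"dx":0,"dy":0,"dz":-0.002,"ax":0,"ay":0,"az":0},{"dx":0,"dy":0,"dz":-0.002,"ax":0,"ay":0,"az":0}]' >/dev/null && python3 ok.py &&
python3 -m inch '[{"dx":0,"dy":0,"dz":-0.002,"ax":0,"ay":0,"az":0},{"dx":0,"dy":0,"dz":-0.002,"ax":0,"ay":0,"az":0}]' >/dev/null && python3 ok.py &&
python3 -m inch '[{"dx":0,"dy":0,"dz":-0.002,"ax":0,"ay":0,"az":0},{"dx":0,"dy":0,"dz":-0.002,"ax":0,"ay":0,"az":0}]' >/dev/null && python3 ok.py &&
python3 -m inch '[{"dx":0,"dy":0,"dz":-0.002,"ax":0,"ay":0,"az":0},{"dx":0,"dy":0,"dz":-0.002,"ax":0,"ay":0,"az":0}]' >/dev/null && python3 ok.py
```

```text
6.62 0.0917 0.45
6.88 0.0897 -0.12
7.12 0.0877 0.38
7.38 0.0857 0.55
7.62 0.0837 -0.58
7.88 0.0817 -0.24
```

```bash

python3 -m inch '[{"dx":0,"dy":0,"dz":-0.002,"ax":0,"ay":0,"az":0},{"dx":0,"dy":0,"dz":-0.002,"ax":0,"ay":0,"az":0}]' >/dev/null; python3 ok.py &&
python3 -m inch '[{"dx":0,"dy":0,"dz":-0.002,"ax":0,"ay":0,"az":0},{"dx":0,"dy":0,"dz":-0.002,"ax":0,"ay":0,"az":0}]' >/dev/null && python3 ok.py &&
python3 -m inch '[{"dx":0,"dy":0,"dz":-0.002,"ax":0,"ay":0,"az":0},{"dx":0,"dy":0,"dz":-0.002,"ax":0,"ay":0,"az":0}]' >/dev/null && python3 ok.py &&
python3 -m inch '[{"dx":0,"dy":0,"dz":-0.0015,"ax":0,"ay":0,"az":0},{"dx":0,"dy":0,"dz":-0.0015,"ax":0,"ay":0,"az":0}]' >/dev/null && python3 ok.py &&
python3 -m inch '[{"dx":0,"dy":0,"dz":-0.0015,"ax":0,"ay":0,"az":0},{"dx":0,"dy":0,"dz":-0.0015,"ax":0,"ay":0,"az":0}]' >/dev/null && python3 ok.py &&
python3 -m inch '[{"dx":0,"dy":0,"dz":-0.0015,"ax":0,"ay":0,"az":0},{"dx":0,"dy":0,"dz":-0.0015,"ax":0,"ay":0,"az":0}]' >/dev/null && python3 ok.py
```

```text
8.12 0.0797 -1.24
8.38 0.0777 0.03
8.62 0.0757 -0.29
8.88 0.0743 0.26
9.12 0.0728 -0.19
9.38 0.0713 0.09
```

```bash

python3 -m inch '[{"dx":0,"dy":0,"dz":-0.0015,"ax":0,"ay":0,"az":0},{"dx":0,"dy":0,"dz":-0.0015,"ax":0,"ay":0,"az":0}]' >/dev/null; python3 ok.py &&
python3 -m inch '[{"dx":0,"dy":0,"dz":-0.0015,"ax":0,"ay":0,"az":0},{"dx":0,"dy":0,"dz":-0.0015,"ax":0,"ay":0,"az":0}]' >/dev/null && python3 ok.py &&
python3 -m inch '[{"dx":0,"dy":0,"dz":-0.0015,"ax":0,"ay":0,"az":0},{"dx":0,"dy":0,"dz":-0.0015,"ax":0,"ay":0,"az":0}]' >/dev/null && python3 ok.py &&
python3 -m inch '[{"dx":0,"dy":0,"dz":-0.0015,"ax":0,"ay":0,"az":0},{"dx":0,"dy":0,"dz":-0.0015,"ax":0,"ay":0,"az":0}]' >/dev/null && python3 ok.py
```

```text
9.62 0.0698 0.05
9.88 0.0683 -0.05
10.12 0.0669 1.19
10.38 0.0654 1.48
```

Contact is at about TCP z = 0.067, as the images predicted. I'll press on gently through the travel.

```bash

python3 -m inch '[{"dx":0,"dy":0,"dz":-0.001,"ax":0,"ay":0,"az":0},{"dx":0,"dy":0,"dz":-0.001,"ax":0,"ay":0,"az":0}]' >/dev/null; python3 ok.py
python3 -m inch '[{"dx":0,"dy":0,"dz":-0.001,"ax":0,"ay":0,"az":0},{"dx":0,"dy":0,"dz":-0.001,"ax":0,"ay":0,"az":0}]' >/dev/null; python3 ok.py
```

```text
10.62 0.0643 1.68
10.88 0.0633 2.03
```

```bash

python3 -m inch '[{"dx":0,"dy":0,"dz":-0.001,"ax":0,"ay":0,"az":0},{"dx":0,"dy":0,"dz":-0.001,"ax":0,"ay":0,"az":0}]' >/dev/null; python3 ok.py

```

```text
11.12 0.0623 2.01
```

```bash

python3 -m inch '[{"dx":0,"dy":0,"dz":-0.0008,"ax":0,"ay":0,"az":0},{"dx":0,"dy":0,"dz":-0.0008,"ax":0,"ay":0,"az":0}]' >/dev/null; python3 ok.py

```

```text
11.38 0.0615 2.84
```

```bash

python3 -m inch '[{"dx":0,"dy":0,"dz":-0.0007,"ax":0,"ay":0,"az":0},{"dx":0,"dy":0,"dz":-0.0007,"ax":0,"ay":0,"az":0}]' >/dev/null; python3 ok.py

```

```text
11.62 0.0608 2.83
```

```bash

python3 -m inch '[{"dx":0,"dy":0,"dz":-0.0005,"ax":0,"ay":0,"az":0},{"dx":0,"dy":0,"dz":-0.0005,"ax":0,"ay":0,"az":0}]' >/dev/null; python3 ok.py

```

```text
11.88 0.0604 1.69
```

```bash

python3 -m inch '[{"dx":0,"dy":0,"dz":-0.0005,"ax":0,"ay":0,"az":0},{"dx":0,"dy":0,"dz":-0.0005,"ax":0,"ay":0,"az":0}]' >/dev/null; python3 ok.py

```

```text
12.12 0.06 3.3
```

```bash

python3 -m inch '[{"dx":0,"dy":0,"dz":0,"ax":0,"ay":0,"az":0}]' >/dev/null; python3 ok.py

```

```text
12.25 0.06 2.85
```

```bash

python3 -m inch '[{"dx":0,"dy":0,"dz":-0.0007,"ax":0,"ay":0,"az":0},{"dx":0,"dy":0,"dz":-0.0007,"ax":0,"ay":0,"az":0}]' >/dev/null; python3 ok.py

```

```text
12.5 0.0594 7.2
```

```bash

python3 -m inch '[{"dx":0,"dy":0,"dz":-0.0005,"ax":0,"ay":0,"az":0},{"dx":0,"dy":0,"dz":-0.0005,"ax":0,"ay":0,"az":0}]' >/dev/null; python3 ok.py

```

```text
12.75 0.0591 7.88
```

The force has jumped to 7 to 8 N, so the pad is on its hard stop and the catch has tripped. I'll draw back up and toward the robot.

```bash

python3 -m inch '[{"dx":0,"dy":0,"dz":0.05,"ax":0,"ay":0,"az":0},{"dx":-0.02,"dy":0.007,"dz":0.1,"ax":0,"ay":0,"az":0},{"dx":-0.06,"dy":0.02,"dz":0.15,"ax":0,"ay":0,"az":0},{"dx":-0.11,"dy":0.04,"dz":0.18,"ax":0,"ay":0,"az":0},{"dx":-0.11,"dy":0.04,"dz":0.18,"ax":0,"ay":0,"az":0}]'
python3 -m inch '[{"dx":0,"dy":0,"dz":0,"ax":0,"ay":0,"az":0},{"dx":0,"dy":0,"dz":0,"ax":0,"ay":0,"az":0},{"dx":0,"dy":0,"dz":0,"ax":0,"ay":0,"az":0},{"dx":0,"dy":0,"dz":0,"ax":0,"ay":0,"az":0},{"dx":0,"dy":0,"dz":0,"ax":0,"ay":0,"az":0}]'
python3 -m inch '[{"dx":0,"dy":0,"dz":0,"ax":0,"ay":0,"az":0},{"dx":0,"dy":0,"dz":0,"ax":0,"ay":0,"az":0},{"dx":0,"dy":0,"dz":0,"ax":0,"ay":0,"az":0},{"dx":0,"dy":0,"dz":0,"ax":0,"ay":0,"az":0},{"dx":0,"dy":0,"dz":0,"ax":0,"ay":0,"az":0}]' >/dev/null
python3 - <<'E'
from h import *
a=env.read_camera("scene")[130:330,200:450];b=env.read_camera("top")[180:330,200:440]
save(np.vstack([cv2.resize(a,(375,300)),cv2.resize(b,(375,234))]) ,"f1a.png")
E
python3 -m inch '[{"dx":0,"dy":0,"dz":0,"ax":0,"ay":0,"az":0},{"dx":0,"dy":0,"dz":0,"ax":0,"ay":0,"az":0},{"dx":0,"dy":0,"dz":0,"ax":0,"ay":0,"az":0},{"dx":0,"dy":0,"dz":0,"ax":0,"ay":0,"az":0},{"dx":0,"dy":0,"dz":0,"ax":0,"ay":0,"az":0}]' >/dev/null
python3 -m inch '[{"dx":0,"dy":0,"dz":0,"ax":0,"ay":0,"az":0},{"dx":0,"dy":0,"dz":0,"ax":0,"ay":0,"az":0},{"dx":0,"dy":0,"dz":0,"ax":0,"ay":0,"az":0},{"dx":0,"dy":0,"dz":0,"ax":0,"ay":0,"az":0},{"dx":0,"dy":0,"dz":0,"ax":0,"ay":0,"az":0}]' >/dev/null
python3 -m inch '[{"dx":0,"dy":0,"dz":0,"ax":0,"ay":0,"az":0},{"dx":0,"dy":0,"dz":0,"ax":0,"ay":0,"az":0},{"dx":0,"dy":0,"dz":0,"ax":0,"ay":0,"az":0},{"dx":0,"dy":0,"dz":0,"ax":0,"ay":0,"az":0},{"dx":0,"dy":0,"dz":0,"ax":0,"ay":0,"az":0}]'
python3 - <<'E'
from h import *
a=env.read_camera("scene")[130:330,200:450];b=env.read_camera("top")[180:330,200:440]
n=np.vstack([cv2.resize(a,(375,300)),cv2.resize(b,(375,234))]);save(n,"f1b.png")
o=cv2.cvtColor(cv2.imread("pics/f1a.png"),cv2.COLOR_BGR2RGB);save(np.hstack([o,n]),"f1.png")
E
```

```text
t: 13.38
tool_pos: [0.3991, -0.094, 0.2414]
orientation: [179.8, -0.4, -20.2]
force: [0.9, -0.6, -0.3]
grip_width: 0.0003
grasp_force: 0.0
t: 14.0
tool_pos: [0.3997, -0.0939, 0.2383]
orientation: [-180.0, 0.1, -20.2]
force: [0.3, 0.6, 0.6]
grip_width: 0.0002
grasp_force: 0.0
t: 16.6
tool_pos: [0.3997, -0.094, 0.2387]
orientation: [180.0, -0.0, -20.2]
force: [-0.8, 0.3, 0.2]
grip_width: 0.0006
grasp_force: 0.0
```

View pics/f1.png

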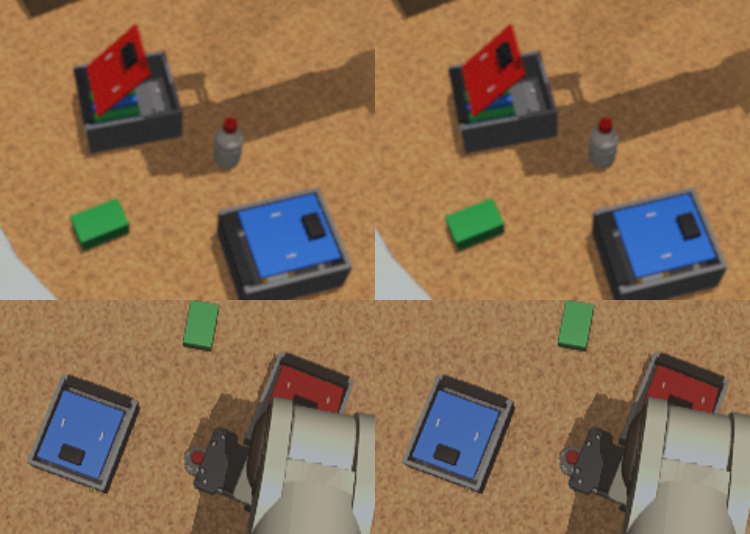

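Both frames, about 2 s apart, show the red hatch fully open (raised edge near (128,40) in the first) with the robot clear of it. The blue hatch is shut, and the bottle and pack haven't moved.

```bash
python3 -m inch '[{"dx":0,"dy":0,"dz":0,"ax":0,"ay":0,"az":0},{"dx":0,"dy":0,"dz":0,"ax":0,"ay":0,"az":0},{"dx":0,"dy":0,"dz":0,"ax":0,"ay":0,"az":0},{"dx":0,"dy":0,"dz":0,"ax":0,"ay":0,"az":0}]' >/dev/null; python3 -c "
from rig import env;print(env.finish_job())"
```

```text
the job is handed in; nothing more can be done
None
```

The job is handed in: one press of about 8 N popped the red hatch fully open, it stayed open untouched for over two seconds, and the blue hatch stayed shut with nothing else visibly disturbed (carton and screwdriver not rechecked).

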